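# Hang the ear defenders over the bench rack

## Robot

A 6-joint arm with a two-finger parallel gripper is mounted at the origin on the work surface. World frame = base frame: x ahead of the robot, y to its left, z up, the work surface at z = 0. Lengths are in mm, angles in rad, forces in N, time in s.
With the tool pointing down it reaches from about 400 to 825 mm from the base axis. Payload 7 kg.
Tool frame: the origin (TCP) lies midway between the tips of the shut fingers; the grasp point (between the pads) lies env.grip_point_offset behind it (env.grip_point_offset is the distance from the TCP to the grasp point, in mm); z points along the fingers, y is the line along which they close (so a half turn about z gives the same grasp; the last joint's range is limited). The gripper opens to 85 mm and grips with 20 to 120 N. Pads are 22 mm wide; open, the fingers measure 114 mm over their backs; the gripper's body (76 mm by 85 mm) begins 54 mm behind the grasp point. The pads swing forward as they close: fully open they stand 13 mm farther back than shut.
Start: joints at [1.624, 0.359, 0.012, 0, -1.224, -0.288], TCP at [157.048, 656.453, 231.302] pointing down, gripper open.
Joint ranges: [-3.07, 3.07], [-1.43, 2.12], [-1.02, 1.25], [-3.03, 1.67], [-3.05, -0], [-3.03, 3.03]. Speed limits (rad/s): [2.39, 2.39, 3.01, 3.14, 3.14, 3.14].

## Interface

Orientations are given as a 3x3 rotation matrix whose columns are the frame's x, y, z axes.
In Python, from plant import telemetry, viewer, ticket, env gives the robot as it stands.
- The arm moves only by the tool move_arm, never from a script. Its argument "series" is a list of rows, each a list of 3 entries, a list of its own where there are three numbers: the turn, a rotation vector about the tool's x, y, z normalised to -1 to 1, where 1 is pi/4 rad, then the shift along the tool's x, y, z normalised to -1 to 1, where 1 is 200 mm, then the opening, from 0 (shut) to 1 (fully open). In form: [[[rx, ry, rz], [x, y, z], hand], ...]. A call has 1 to 12 rows; each row is the pose to reach, as a shift and turn from the pose commanded when the call began, along the tool's axes at that moment; what a row does not reach only later rows make up. A row lasts 1/12 s, in which the tool goes at most 41.7 mm and 7.16 degrees, less where a joint would pass 70% of its speed; a pose out of reach is approached as far as the arm can. A call with a number of a shift or a turn outside -1 to 1 is refused whole. A call with a gripper value outside its range is refused whole. The fingers move at their own pace and stop on an object; "newtons" is the grip in N (left out, the last holds). Time passes only in rows, so rows that repeat a pose let the fingers close. It gives the time, the measured TCP pose, the force, the opening and the grip force at its end, in the units of the state.
- telemetry.state(): the state, without advancing time (a new reading comes with each control period).
- viewer.snapshot(name): name is "scene" or "side" or "wrist"; returns a dict with "frame" (384x512x3 uint8, red, green, blue), "fov_y" (degrees; the focal length in pixels is half the picture's height over the tangent of half this angle, whatever the lens; pixels are square), "cx", "cy" (the principal point, pixels), "R" (3x3) and "t" (3): a world point X has camera coordinates R X + t. Camera axes: x right, y down, z forward; pixel columns grow to the right and rows downward; lengths in mm; the calibration is good to about 2 mm. The wrist camera is an equidistant fisheye: a pixel r from the principal point sees the ray r / f radians off the axis. A picture is of the moment at which its call begins. There is no depth.
- ticket.close_job(): hands the job in; it is judged then, once.
The state is a dict: "time": time; "qpos": joint angles; "joint_vel": joint speeds; "joint_efforts": joint torques, N m; "eef_pos": TCP position; "orientation": TCP orientation; "force": force on the tool from outside, world axes, zero at the start; "torque": the same for the moment, N m; "grip_width": finger opening in mm; "grasp_force": force on a finger pad.
Only numpy, scipy, OpenCV 4.12 (cv2) and the standard library are available. Lean on these libraries where they do the work, as an engineer would, in place of code of your own. Each camera call takes 0.05 s, during which the arm holds its last target. There are 200 camera calls.

## Task

Tidy the e-waste bench: pick up the ear defenders (the ones with big cups and a thick padded headband) and hang them over the bar of the low steel rack, somewhere between its two posts, squarely, one cup on each side of the bar and the headband resting on it. Let go so that they hang freely, and do not shift the office headset.

Things in the scene. Friction and masses are not known exactly. Their poses are not given: they have to be found in the camera images.
- ear_defenders: Rigid ear defenders, about 220 g, loose, upright on their cups: grey shells, black cushions, black arched band. 150 mm across the cups (own y), 150 high, 62 deep (own x); 70 mm clear between the cushions. Grip from above across the band's top pad, fingers closing along own x. Origin: midway between the cups, at the level of the cup bottoms; x square to the arch's plane, z up.
- crown (a point): Middle of the underside of the headband's top pad, 134 mm above the ear defenders' origin, same axes; rests on the bar when hung. The pad there: 26 mm wide along x, flat 26 mm along y, 16 mm thick, top face 150 mm above the cup bottoms. Keep fingertips within 12 mm below the top face, clear of the bar.
- rack: Low steel rack fixed to the bench: a level round bar, 18 mm thick, along own y, its top 165 mm above the bench, on two posts (14 mm along y, 22 along x, 171 high) centred 135 mm either side of its middle, each on a foot 130 mm long across the bar, 10 high. Clear bar 256 mm, nothing beneath. Origin: on the bench below the bar's middle; x across the bar, z up.
- headset: Look-alike to leave alone: salvaged office headset with a thin 4 mm bare band, small cups 48 by 52 mm and a short microphone boom; 126 mm across, 136 high, 110 g, loose, upright on its cups. Origin: midway between the cups at bench level; y from cup to cup, z up.
Not all that is in view belongs to the job. What is shaped like the ear_defenders but blue, pink or turquoise is not meant.

How it is judged (in metres and radians):
At the end, for the whole second after the job is handed in: The ear defenders hang at rest on the bar between the posts: crown point within 20 mm of the bar line across it and 115 mm of its middle along it, 155 to 178 mm above the bench; upright within 15 degrees, headband square across the bar within 20 degrees, weight on the rack (x of crown in the frame of rack between -0.02 and 0.02 m and y of crown in the frame of rack between -0.115 and 0.115 m and height (world z) of crown between 0.155 and 0.178 m and angle between ear_defenders's own z axis and vertical below 0.26 rad and angle between the x axis of ear_defenders and the y axis of rack, either way round below 0.35 rad and contact force between ear_defenders and rack above 0.3 N and linear speed of ear_defenders below 0.05 m/s); the robot touches nothing.
It fails at once if the office headset is shifted by more than 30 mm (distance of headset from where it was at the start of the episode above 0.03 m).
It also fails if it takes over 35 s, if anything falls off the work surface, if the arm or the gripper's body presses on something with over 40 N, if the wrist force passes 120 N, or if a joint passes its speed limit or range.

## Working session

There is one attempt and no reset: what is moved stays moved. The work goes in short steps, Python scripts to look and compute and a tool call to move; the robot and the scene stay as the last step left them, time stands still between calls to the robot, and variables do not carry over. Pictures are saved under pics/ and viewed, at most 10 in all, crops included, and the job is handed in when it is done.

Besides the shell and the picture viewer there is one more tool, called after "Emit:" as a command line: name --argument value ..., lists and objects as JSON in quotes. move_arm: Moves the arm, as the interface text tells. Scaled input: -1 to 1 covers 200 mm each way for a shift and pi/4 rad each way for a turn. Its arguments: {"type":"object","properties":{"series":{"type":"array"},"newtons":{"type":"number"}},"required":["series"]}

```bash
ls; mkdir -p pics; cat > h.py <<'E'
import numpy as np, cv2, pickle
from plant import telemetry, viewer, ticket, env
def snap(n,f):
    s=viewer.snapshot(n); cv2.imwrite(f'pics/{f}.png',np.ascontiguousarray(s['frame'][:,:,::-1])); pickle.dump(s,open(f'pics/{f}.pkl','wb')); return s
def ray(s,u,v,fish=False):
    f=192/np.tan(np.radians(s['fov_y'])/2); d=np.array([u-s['cx'],v-s['cy']],float)
    if fish:
        r=np.hypot(*d); th=r/f; c=np.array([*(d/max(r,1e-9)*np.sin(th)),np.cos(th)])
    else: c=np.array([*d/f,1.])
    R=np.array(s['R']); t=np.array(s['t']); return -R.T@t,(R.T@c)/np.linalg.norm(c)
def onz(s,u,v,z,fish=False):
    o,d=ray(s,u,v,fish); return o+d*(z-o[2])/d[2]
def proj(s,X,fish=False):
    f=192/np.tan(np.radians(s['fov_y'])/2); c=np.array(s['R'])@np.array(X,float)+np.array(s['t'])
    if fish:
        th=np.arctan2(np.hypot(c[0],c[1]),c[2]); return np.array([s['cx'],s['cy']])+f*th*c[:2]/np.hypot(c[0],c[1])
    return np.array([s['cx'],s['cy']])+f*c[:2]/c[2]
def tri(*rs):
    A=np.zeros((3,3));b=np.zeros(3)
    for o,d in rs: P=np.eye(3)-np.outer(d,d);A+=P;b+=P@o
    X=np.linalg.solve(A,b); return X,[round(float(np.linalg.norm((np.eye(3)-np.outer(d,d))@(X-o))),1) for o,d in rs]
E
python3 - <<'E'
from h import *
a=[snap(n,n+'0') for n in('scene','side','wrist')]
for s in a: print(s['fov_y'],s['cx'],s['cy'],np.round(-np.array(s['R']).T@s['t']),np.round(s['R'],2).tolist())
cv2.imwrite('pics/both.png',cv2.resize(np.vstack([cv2.imread('pics/scene0.png'),cv2.imread('pics/side0.png')]),None,fx=.78,fy=.78,interpolation=cv2.INTER_AREA))
print(env.grip_point_offset, telemetry.state())
E
```

```text
pics
47.22292911910758 264.5677800833802 184.14526535149025 [1397.  330. 1243.] [[-0.47, 0.88, 0.02], [0.64, 0.35, -0.68], [-0.61, -0.31, -0.73]]
46.00320676193233 255.23834460257856 184.5019605371247 [124. 596. 950.] [[-0.9, -0.44, -0.0], [-0.31, 0.65, -0.69], [0.3, -0.62, -0.72]]
65.70646984690485 259.15293913905197 193.0980463525779 [225. 640. 373.] [[-0.23, -0.97, 0.0], [-0.94, 0.22, 0.27], [-0.27, 0.06, -0.96]]
18.700000000000003 {'time': 0.15, 'qpos': array([ 1.62407467e+00,  3.59197353e-01,  1.13116748e-02, -2.35763691e-04,
       -1.22410472e+00, -2.88083701e-01]), 'joint_vel': array([ 0.0006256 , -0.001005  ,  0.00162023,  0.00150071,  0.00120031,
       -0.00125495]), 'joint_efforts': array([-8.58574222e-04, -5.83874023e+01,  2.93648815e+01,  6.94039911e+00,
       -4.28830477e-03,  4.95993433e-06]), 'eef_pos': array([156.99874505, 656.13505677, 230.61691949]), 'orientation': array([[ 9.72540981e-01, -2.32731637e-01, -1.57833762e-04],
       [-2.32731656e-01, -9.72540244e-01, -1.20418111e-03],
       [ 1.26751356e-04,  1.20784839e-03, -9.99999263e-01]]), 'force': array([ 0.26567564,  0.52796381, -0.0962013 ]), 'torque': array([-0.01081266,  0.0339877 ,  0.02328066]), 'grasp_force': 0.0, 'grip_width': 85.85140151924439}
```

View pics/scene0.png

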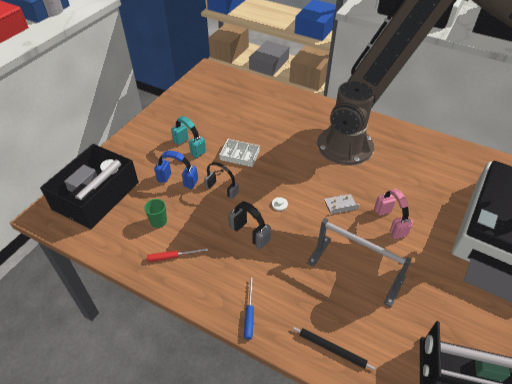

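View pics/side0.png

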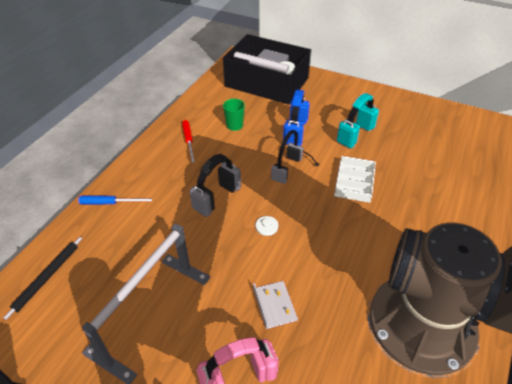

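The scene view shows the grey and black ear defenders at about (250,222), the headset at (222,178) and the rack bar from (325,225) to (407,263). In the side view they are at about (216,183), (287,160) and (178,232) to (92,325). I'll zoom in for point picking.

```bash
python3 - <<'E'
import cv2,numpy as np
a=cv2.imread('pics/scene0.png');b=cv2.imread('pics/side0.png')
def c(i,x,y,w,h,k):
    o=cv2.resize(i[y:y+h,x:x+w],None,fx=k,fy=k,interpolation=cv2.INTER_CUBIC)
    for g in range(0,w,10): cv2.putText(o,str(x+g),(int(g*k),8),0,.3,(0,255,255),1) if g%20==0 else 0; cv2.line(o,(int(g*k),0),(int(g*k),3),(0,255,255),1)
    for g in range(0,h,10): cv2.putText(o,str(y+g),(0,int(g*k)+3),0,.3,(0,255,255),1)
    return o
top=np.hstack([c(a,220,190,80,60,5),c(b,180,140,80,60,5).copy()])
bot=np.hstack([c(a,300,210,133,100,3),np.zeros((300,1,3),np.uint8),c(b,80,215,133,100,3)])[:,:800]
cv2.imwrite('pics/z.png',np.vstack([top,bot]))
E
```

```text
Traceback (most recent call last):
ValueError: all the input array dimensions except for the concatenation axis must match exactly, but along dimension 1, the array at index 0 has size 800 and the array at index 1 has size 799
```

```bash
cat > crop.py <<'E'
import cv2,numpy as np
def c(i,x,y,w,h,k):
    o=cv2.resize(i[y:y+h,x:x+w],None,fx=k,fy=k,interpolation=cv2.INTER_CUBIC)
    for g in range(0,w,10):
        if g%20==0: cv2.putText(o,str(x+g),(int(g*k),8),0,.3,(0,255,255),1)
        cv2.line(o,(int(g*k),0),(int(g*k),3),(0,255,255),1)
    for g in range(0,h,10): cv2.putText(o,str(y+g),(0,int(g*k)+3),0,.3,(0,255,255),1)
    return o
E
python3 - <<'E'
from crop import *
a=cv2.imread('pics/scene0.png');b=cv2.imread('pics/side0.png')
top=np.hstack([c(a,220,190,80,60,5),c(b,180,140,80,60,5)])
bot=np.hstack([c(a,300,210,133,100,3),np.zeros((300,2,3),np.uint8),c(b,80,215,133,100,3)])[:,:800]
cv2.imwrite('pics/z.png',np.vstack([top,bot]))
E
```

```text
(no output)
```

View pics/z.png

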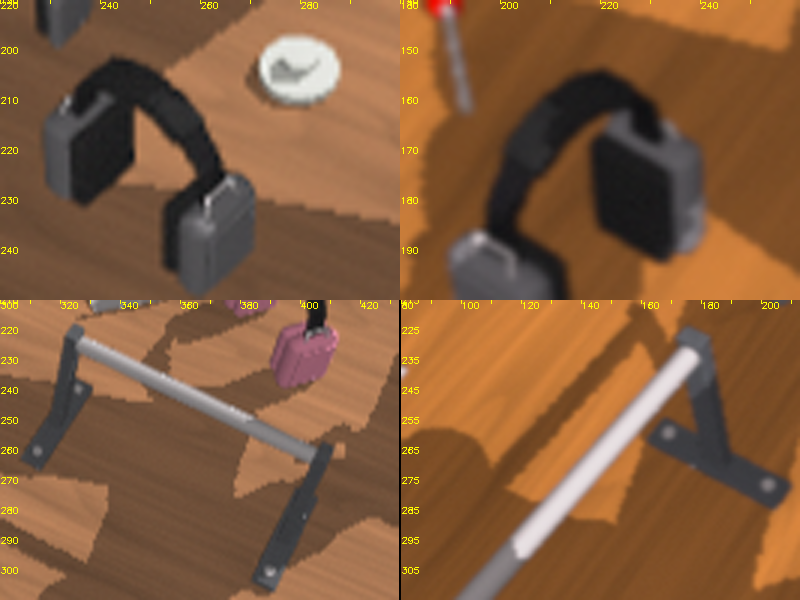

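The zooms show the pad in scene at about (255,212) and in side at about (207,166). The bracket tops are at scene (233,211) and (264,228), side (228,164) and (198,189). The bar ends are at scene (326,224) and (405,262), side (177,233) and (92,325). I'll triangulate these and check them against the given sizes.

```bash
python3 - <<'E'
from h import *
a,b=[pickle.load(open(f'pics/{n}0.pkl','rb')) for n in('scene','side')]
P={}
for n,p,q in [('pad',(255,212),(207,166)),('br1',(233,211),(227.5,163.5)),('br2',(264,228),(198,189)),('bar1',(326,224.3),(177,233)),('bar2',(405,261.7),(92,325))]:
    X,e=tri(ray(a,*p),ray(b,*q)); P[n]=X; print(n,X.round(1),e)
d=P['br2']-P['br1']; print('brackets',np.linalg.norm(d),np.degrees(np.arctan2(d[1],d[0])),(P['br1']+P['br2'])/2)
d=P['bar2']-P['bar1']; print('bar',np.linalg.norm(d),np.degrees(np.arctan2(d[1],d[0])),(P['bar1']+P['bar2'])/2)
# masks: dark ear-defender blob bbox/centroid in both views; bright bar line
g=[cv2.cvtColor(s['frame'],cv2.COLOR_RGB2HSV) for s in (a,b)]
for s,h,box in((a,g[0],(328,222,404,262)),(b,g[1],(100,230,176,318))):
    x0,y0,x1,y1=box; m=((h[...,1]<50)&(h[...,2]>95)).astype(np.uint8); k=np.zeros_like(m);k[y0:y1,x0:x1]=m[y0:y1,x0:x1]
    ys,xs=np.nonzero(k); l=cv2.fitLine(np.c_[xs,ys].astype(np.float32),cv2.DIST_HUBER,0,.01,.01).ravel(); print(len(xs),l)
    o,d1=ray(s,l[2],l[3]);_,d2=ray(s,l[2]+20*l[0],l[3]+20*l[1]); n=np.cross(d1,d2); n/=np.linalg.norm(n); P.setdefault('pl',[]).append((n,n@o))
(n1,c1),(n2,c2)=P['pl']; u=np.cross(n1,n2);u/=np.linalg.norm(u)
m=(P['bar1']+P['bar2'])/2; p=np.linalg.lstsq(np.array([n1,n2,u]),np.array([c1,c2,u@m]),rcond=None)[0]; print('axis',p,u,np.degrees(np.arctan2(u[1],u[0])))
E
```

```text
pad [ 605.9 -104.7  142. ] [3.5, 3.5]
br1 [ 595.8 -194.3   81. ] [1.3, 1.3]
br2 [614.6 -65.8  90. ] [2.6, 2.6]
bar1 [551.6 119.2 153.1] [3.0, 3.0]
bar2 [574.  375.3 159.3] [3.3, 3.3]
brackets 130.23357084221436 81.69935132764817 [ 605.20999485 -130.06564688   85.48347139]
bar 257.1445720030712 84.99481338366327 [562.83228172 247.25596274 156.23515247]
467 [  0.900783     0.43426946 365.1584     242.6473    ]
933 [  0.66254884  -0.74901867 138.25934    275.40076   ]
axis [562.56872087 247.27612722 155.21138801] [7.58518207e-02 9.97119095e-01 1.12148548e-04] 85.64983250869716
```

Emit:
move_arm --series '[[[0,0,0],[0.15,0.15,-0.05],1],[[0,0,0],[0.3,0.3,-0.1],1],[[0,0,0],[0.45,0.45,-0.1],1],[[0,0,0],[0.6,0.6,-0.1],1],[[0,0,0],[0.75,0.75,-0.1],1],[[0,0,0],[0.9,0.9,-0.1],1],[[0,0,0],[1,1,-0.1],1]]'

```text
time: 0.73
eef_pos: [305.7, 412.9, 251.4]
orientation: [[0.973, -0.233, -0.0], [-0.233, -0.973, -0.0], [-0.0, 0.0, -1.0]]
force: [0.3, 0.5, 0.3]
grip_width: 85.5
grasp_force: 0.0
```

Emit:
move_arm --series '[[[0,0,0],[0.15,0.15,0],1],[[0,0,0],[0.3,0.3,0],1],[[0,0,0],[0.45,0.45,0],1],[[0,0,0],[0.6,0.6,0],1],[[0,0,0],[0.75,0.75,0],1],[[0,0,0],[0.9,0.9,0],1],[[0,0,0],[1,1,0],1]]'

```text
time: 1.32
eef_pos: [453.7, 171.8, 251.5]
orientation: [[0.972, -0.233, 0.0], [-0.233, -0.972, 0.0], [0.0, -0.0, -1.0]]
force: [1.2, 0.9, -0.7]
grip_width: 85.6
grasp_force: 0.0
```

Emit:
move_arm --series '[[[0,0,0],[0.15,0.15,0],1],[[0,0,0],[0.3,0.3,0],1],[[0,0,0],[0.45,0.45,0],1],[[0,0,0],[0.6,0.6,0],1],[[0,0,0],[0.75,0.75,0],1],[[0,0,0],[0.9,0.9,0],1],[[0,0,0],[1,1,0],1]]'

```text
time: 1.9
eef_pos: [601.9, -69.4, 250.9]
orientation: [[0.972, -0.234, -0.001], [-0.234, -0.972, -0.0], [-0.0, 0.0, -1.0]]
force: [0.4, 1.4, -0.4]
grip_width: 85.1
grasp_force: 0.0
```

Emit:
move_arm --series '[[[0,0,0.15],[0,0,0],1],[[0,0,0.3],[0,0,0],1],[[0,0,0.45],[0,0,0],1],[[0,0,0.6],[0,0,0],1],[[0,0,0.75],[0,0,0],1],[[0,0,0.9],[0,0,0],1],[[0,0,0.94],[0,0,0],1],[[0,0,0.94],[0,0,0],1]]'

```text
time: 2.57
eef_pos: [600.8, -66.7, 251.0]
orientation: [[0.561, -0.828, -0.001], [-0.828, -0.561, 0.0], [-0.0, 0.0, -1.0]]
force: [-1.0, 0.7, 1.1]
grip_width: 85.3
grasp_force: 0.0
```

Emit:
move_arm --series '[[[0,0,0.15],[0,0,0],1],[[0,0,0.3],[0,0,0],1],[[0,0,0.45],[0,0,0],1],[[0,0,0.6],[0,0,0],1],[[0,0,0.75],[0,0,0],1],[[0,0,0.9],[0,0,0],1],[[0,0,0.94],[0,0,0],1],[[0,0,0.94],[0,0,0],1],[[0,0,0.94],[0,0,0],1]]'

```text
time: 3.32
eef_pos: [600.9, -66.7, 251.2]
orientation: [[-0.137, -0.991, -0.0], [-0.991, 0.137, 0.0], [0.0, 0.0, -1.0]]
force: [-0.1, 0.2, 0.3]
grip_width: 85.5
grasp_force: 0.0
```

```bash
python3 - <<'E'
from h import *
s=snap('wrist','w1'); st=telemetry.state(); print(st['time'],st['eef_pos'],st['orientation'].round(3).tolist(),st['qpos'].round(2))
for p in [(605,-130,150),(596,-194,81),(615,-66,90)]: print(proj(s,p,True))
a=snap('scene','s1')
img=cv2.cvtColor(s['frame'],cv2.COLOR_RGB2BGR); cv2.imwrite('pics/w1big.png',cv2.resize(img,(800,600),interpolation=cv2.INTER_CUBIC))
E
```

```text
3.3667 [600.90175378 -66.65932103 251.19225704] [[-0.138, -0.99, -0.0], [-0.99, 0.138, -0.0], [0.0, 0.0, -1.0]] [ 0.21  0.23 -0.12 -0.   -1.22 -0.35]
[244.09117407 119.61903606]
[247.50187181  56.80807729]
[246.40055626 179.7910296 ]
```

View pics/w1big.png

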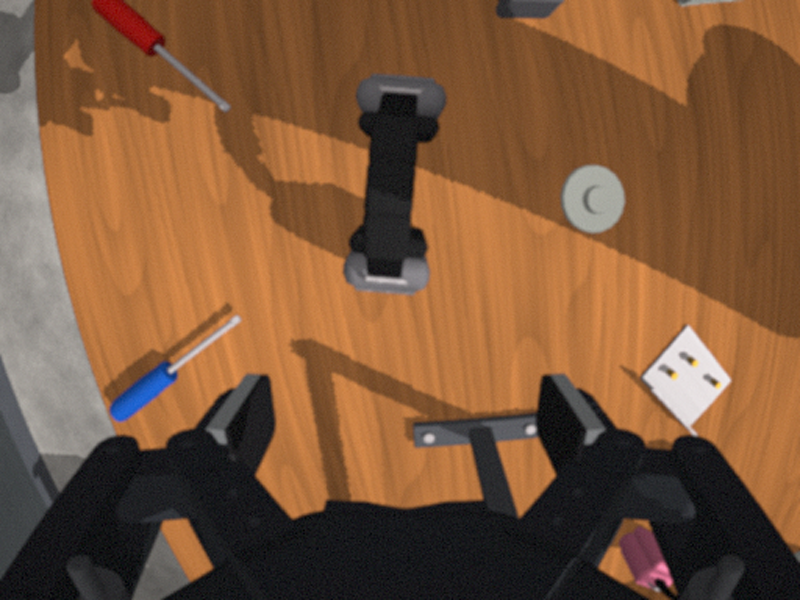

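The wrist view shows the ear defenders' band vertical. The bracket tops are at (400,90) and (386,282) in the enlarged picture, which is ×0.64 in pixels, and the band centre is at about (392,185).

```bash
python3 - <<'E'
from h import *
a,b,w=[pickle.load(open(f'pics/{n}.pkl','rb')) for n in('scene0','side0','w1')]
k=.64
B=[]
for p,q,r in [((233,211),(227.5,163.5),(400*k,90*k)),((264,228),(198,189),(386*k,283*k))]:
    X,e=tri(ray(a,*p),ray(b,*q),ray(w,*r,True)); print(X.round(1),e); B.append(X)
    print(' wrist on z=90',onz(w,*r,90,True).round(1))
m=w['frame'].astype(int).sum(2)
C=[onz(w,400*k,90*k,88,True),onz(w,386*k,283*k,88,True)]; d=C[1]-C[0]; print('yaw',np.degrees(np.arctan2(d[1],d[0])),np.linalg.norm(d),(C[0]+C[1])/2)
# band edges at mid rows
for v in range(85,140,6):
    row=w['frame'][v].astype(int); xs=[u for u in range(225,280) if row[u].max()<62]; 
    if xs: l=onz(w,xs[0]-.5,v,150,True);r=onz(w,xs[-1]+.5,v,150,True); print(v,xs[0],xs[-1],((l+r)/2).round(1),round(float(np.linalg.norm(l-r)),1))
E
```

```text
[ 592.6 -193.3   81.1] [3.5, 3.1, 5.3]
 wrist on z=90 [ 587.5 -190.3   90. ]
[614.6 -65.2  90.5] [2.5, 2.8, 0.6]
 wrist on z=90 [614.5 -64.5  90. ]
yaw 77.8864351894429 129.49508395346027 [ 601.10652624 -127.32121201   88.        ]
85 234 278 [ 591.5 -157.   150. ] 36.3
91 237 266 [ 595.8 -152.5  150. ] 24.2
97 237 266 [ 596.5 -147.6  150. ] 24.3
103 237 265 [ 597.5 -142.8  150. ] 23.5
109 236 264 [ 599. -138.  150.] 23.5
115 235 263 [ 600.5 -133.2  150. ] 23.6
121 235 263 [ 601.2 -128.4  150. ] 23.6
127 234 262 [ 602.7 -123.6  150. ] 23.7
133 234 262 [ 603.4 -118.7  150. ] 23.8
139 233 261 [ 604.9 -113.9  150. ] 23.8
```

Emit:
move_arm --series '[[[0,0,0.107],[0.15,-0.02,0],1],[[0,0,0.107],[0.303,-0.045,0],1],[[0,0,0.107],[0.303,-0.045,0.15],1],[[0,0,0.107],[0.303,-0.045,0.15],1],[[0,0,0.107],[0.303,-0.045,0.15],1]]'

```text
time: 3.83
eef_pos: [600.4, -128.2, 220.2]
orientation: [[-0.223, -0.975, -0.003], [-0.975, 0.223, -0.0], [0.001, 0.003, -1.0]]
force: [0.6, 0.1, 0.5]
grip_width: 85.6
grasp_force: 0.0
```

```bash
python3 - <<'E'
from h import *
s=snap('wrist','w2'); st=telemetry.state(); print(st['time'],st['eef_pos'],st['orientation'].round(3).tolist())
for p in [(601.5,-128,150),(600,-128,138)]: print(proj(s,p,True))
b=snap('side','d2')
img=cv2.cvtColor(s['frame'],cv2.COLOR_RGB2BGR); cv2.imwrite('pics/w2big.png',cv2.resize(img[150:384,100:412],(800,600),interpolation=cv2.INTER_CUBIC))
E
```

```text
3.8833 [ 601.33584689 -127.90794743  221.56389265] [[-0.222, -0.975, -0.001], [-0.975, 0.222, -0.0], [0.001, 0.001, -1.0]]
[258.02679008 205.04214055]
[259.88541602 199.91426248]
```

View pics/w2big.png

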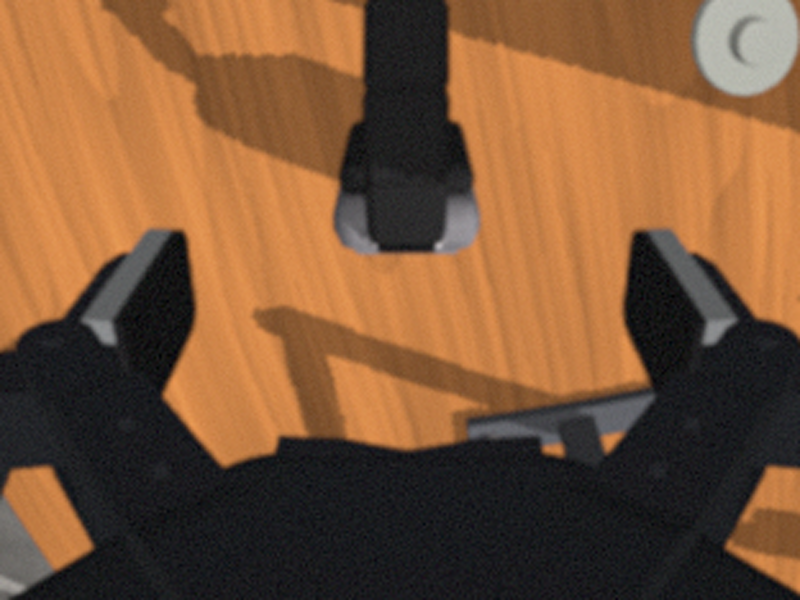

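The second wrist view shows the band midway between the fingers and parallel to the finger pads, with its centre at crop x≈407 and the finger midline at 408. Next I'll boost contrast on both wrist views, to measure the pad height and its centre along the band.

```bash
python3 - <<'E'
from crop import *
o=[]
for n,x,y in(('w1',200,40),('w2',210,100)):
    i=cv2.imread(f'pics/{n}.png').astype(float); i=(np.clip(i/255,0,1)**.45*255).astype(np.uint8)
    o.append(c(i,x,y,100,150,4))
cv2.imwrite('pics/z2.png',np.hstack(o))
E
```

```text
(no output)
```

View pics/z2.png

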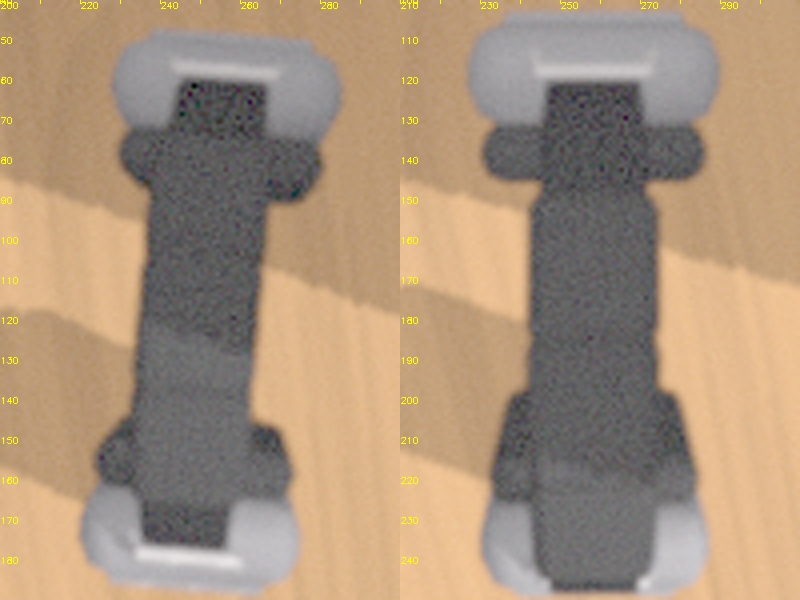

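```bash
python3 - <<'E'
from h import *
w1,w2=[pickle.load(open(f'pics/{n}.pkl','rb')) for n in('w1','w2')]
for n,p,q in [('brFar',(256,57.5),(257.5,118)),('farend',(252,75),(258.5,147.5)),('nearend',(247.5,165),(258.5,245)),('c184',(249,125),(258.5,184)),('c139-215',(248,139),(258.5,215)),('c125-215',(249,125),(258.5,215))]:
    X,e=tri(ray(w1,*p,True),ray(w2,*q,True)); print(n,X.round(1),e)
# row-profile of the band brightness (creases)
for n,w,u0,u1,v0,v1 in(('w1',w1,241,257,70,170),('w2',w2,248,268,140,245)):
    g=w['frame'][v0:v1,u0:u1].mean((1,2)); print(n,v0,np.round(cv2.GaussianBlur(g[:,None],(1,5),1)[::3,0],0).astype(int).tolist())
# band width -> height: edges at the middle in w2
for v in(185,195,205,213):
    r=w2['frame'][v].max(1); xs=[u for u in range(240,278) if r[u]<62]; print(v,xs[0],xs[-1])
E
```

```text
brFar [ 587.8 -189.9   93. ] [0.2, 0.2]
farend [ 592.9 -167.9  129.7] [0.8, 0.8]
nearend [609.  -90.5 140. ] [0.7, 0.7]
c184 [ 604.1 -120.8   55.8] [1.4, 1.4]
c139-215 [ 605.1 -111.5  125.8] [0.2, 0.2]
c125-215 [ 601.3 -125.8  166. ] [0.3, 0.3]
w1 70 [22, 21, 26, 26, 26, 27, 27, 27, 27, 26, 25, 26, 27, 27, 26, 27, 27, 27, 33, 39, 41, 41, 37, 37, 39, 40, 39, 39, 39, 39, 39, 39, 31, 25]
w2 140 [22, 22, 22, 27, 30, 30, 31, 31, 31, 31, 31, 31, 31, 31, 29, 27, 30, 30, 30, 30, 31, 30, 31, 30, 30, 32, 37, 39, 42, 43, 43, 43, 42, 43, 42]
185 243 272
195 242 273
205 240 277
213 240 277
```

```bash
python3 - <<'E'
from h import *
a,b=[pickle.load(open(f'pics/{n}.pkl','rb')) for n in('scene0','side0')]
yaw=np.radians(77.2); ex=np.array([np.sin(yaw),-np.cos(yaw),0]); ey=np.array([np.cos(yaw),np.sin(yaw),0]); C=np.array([601.3,-128,0])
for s,off,pts in((b,13,[(200,175),(209,161),(214,157),(220,154.4),(229,158)]),(a,-13,[(237,204),(244,202),(252,205),(259,214),(264,223)])):
    for p in pts:
        o,d=ray(s,*p); X=o+d*((C+off*ex-o)@ex)/(d@ex); print(p,'along',round(float((X-C)@ey),1),'z',round(float(X[2]),1))
E
```

```text
(200, 175) along 35.9 z 114.2
(209, 161) along -1.3 z 137.1
(214, 157) along -20.8 z 137.3
(220, 154.4) along -44.0 z 130.1
(229, 158) along -78.4 z 92.1
(237, 204) along -66.6 z 96.0
(244, 202) along -33.4 z 132.2
(252, 205) along 2.3 z 144.8
(259, 214) along 32.9 z 123.1
(264, 223) along 55.1 z 94.2
```

Two views put the pad at about (601,-128). The band ends are at z 130 to 140 and the top is around 145 ± 5, which agrees with the stated 150. The TCP is already over it, so I'll descend to z≈139 and grip.

Emit:
move_arm --series '[[[0,0,0],[0,0,0.12],1],[[0,0,0],[0,0,0.24],1],[[0,0,0],[0,0,0.33],1],[[0,0,0],[0,0,0.38],1],[[0,0,0],[0,0,0.41],1],[[0,0,0],[0,0,0.41],1]]' --newtons 40

```text
time: 4.43
eef_pos: [601.6, -127.5, 139.1]
orientation: [[-0.222, -0.975, -0.001], [-0.975, 0.222, -0.0], [0.0, 0.0, -1.0]]
force: [0.2, 0.4, 0.4]
grip_width: 85.6
grasp_force: 0.0
```

Emit:
move_arm --series '[[[0,0,0],[0,0,0],0.6],[[0,0,0],[0,0,0],0.4],[[0,0,0],[0,0,0],0.2],[[0,0,0],[0,0,0],0.1],[[0,0,0],[0,0,0],0],[[0,0,0],[0,0,0],0],[[0,0,0],[0,0,0],0],[[0,0,0],[0,0,0],0],[[0,0,0],[0,0,0],0]]' --newtons 40

```text
time: 5.18
eef_pos: [601.8, -128.0, 140.1]
orientation: [[-0.222, -0.975, 0.001], [-0.975, 0.222, -0.0], [-0.0, -0.001, -1.0]]
force: [-1.5, 1.2, 5.9]
grip_width: 24.8
grasp_force: 40.2
```

```bash
python3 - <<'E'
from h import *
from crop import c
s=snap('scene','s3');b=snap('side','d3');w=snap('wrist','w3')
st=telemetry.state(); print(st['time'],st['eef_pos'],st['grip_width'],st['grasp_force'],st['force'],np.degrees(np.arctan2(st['orientation'][1,1],st['orientation'][0,1])))
print(proj(s,(601,-128,150)),proj(b,(601,-128,150)))
g=lambda n:(np.clip(cv2.imread(f'pics/{n}.png')/255.,0,1)**.6*255).astype(np.uint8)
cv2.imwrite('pics/z3.png',np.vstack([np.hstack([c(g('s3'),210,165,80,60,5),c(g('d3'),170,135,80,60,5)]),np.pad(c(g('w3'),160,170,200,75,4),((0,0),(0,0),(0,0)))]))
E
```

```text
5.3333 [ 601.80272756 -127.97816137  140.11159017] 24.928480717521104 40.19290847587399 [-1.33777267  0.40809316  6.34943002] 167.14675783921686
[248.83145968 205.83364853] [212.08259109 159.80465691]
```

View pics/z3.png

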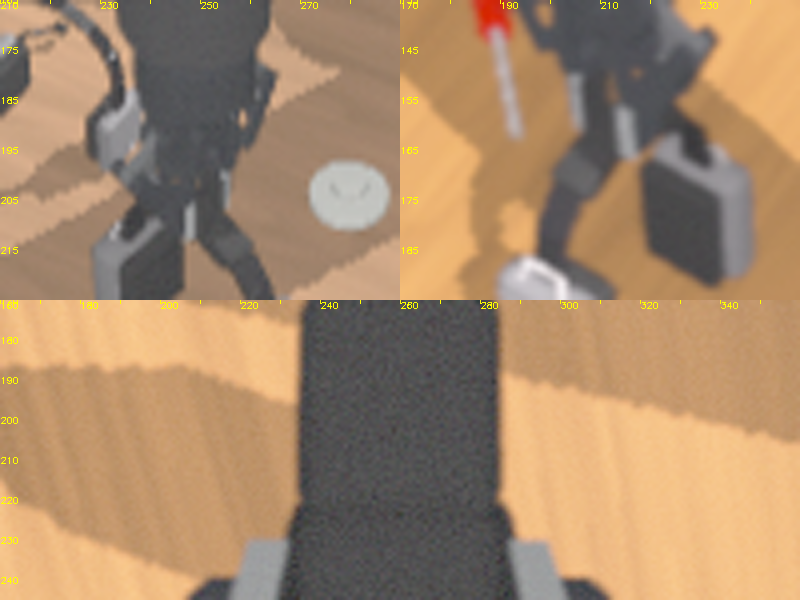

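The grasp is good: opening 24.9 mm on the 26 mm pad, 40 N, with the fingers aligned to the band. Lifting straight up 200 mm.

Emit:
move_arm --series '[[[0,0,0],[0,0,-0.03],0],[[0,0,0],[0,0,-0.1],0],[[0,0,0],[0,0,-0.22],0],[[0,0,0],[0,0,-0.36],0],[[0,0,0],[0,0,-0.5],0],[[0,0,0],[0,0,-0.65],0],[[0,0,0],[0,0,-0.8],0],[[0,0,0],[0,0,-0.92],0],[[0,0,0],[0,0,-1],0],[[0,0,0],[0,0,-1],0]]'

```text
time: 6.17
eef_pos: [602.5, -128.3, 343.5]
orientation: [[-0.223, -0.975, 0.006], [-0.975, 0.223, -0.0], [-0.001, -0.006, -1.0]]
force: [-0.1, -0.3, -1.3]
grip_width: 24.8
grasp_force: 39.6
```

Emit:
move_arm --series '[[[0,0,0],[-0.04,0.013,0],0],[[0,0,0],[-0.12,0.04,0],0],[[0,0,0],[-0.24,0.08,0],0],[[0,0,0],[-0.37,0.125,0],0],[[0,0,0],[-0.5,0.17,0],0],[[0,0,0],[-0.63,0.215,0],0],[[0,0,0],[-0.76,0.26,0],0],[[0,0,0],[-0.89,0.303,0],0]]'

```text
time: 6.83
eef_pos: [580.6, 60.7, 337.5]
orientation: [[-0.223, -0.975, -0.003], [-0.975, 0.223, -0.0], [0.001, 0.003, -1.0]]
force: [0.6, -0.6, -1.8]
grip_width: 24.7
grasp_force: 39.6
```

Emit:
move_arm --series '[[[0,0,0],[-0.13,0.045,0],0],[[0,0,0],[-0.26,0.09,0],0],[[0,0,0],[-0.39,0.135,0],0],[[0,0,0],[-0.52,0.18,0],0],[[0,0,0],[-0.65,0.22,0],0],[[0,0,0],[-0.77,0.26,0],0],[[0,0,0],[-0.85,0.29,0],0],[[0,0,0],[-0.895,0.303,0],0],[[0,0,0],[-0.895,0.303,0],0]]'

```text
time: 7.58
eef_pos: [562.1, 248.7, 337.8]
orientation: [[-0.221, -0.975, -0.002], [-0.975, 0.221, -0.001], [0.002, 0.002, -1.0]]
force: [-0.7, -0.8, -1.9]
grip_width: 24.7
grasp_force: 39.6
```

Emit:
move_arm --series '[[[0,0,-0.05],[0,0,0],0],[[0,0,-0.15],[0,0,0],0],[[0,0,-0.28],[0,0,0],0],[[0,0,-0.42],[0,0,0],0],[[0,0,-0.56],[0,0,0],0],[[0,0,-0.7],[0,0,0],0],[[0,0,-0.84],[0,0,0],0],[[0,0,-0.98],[0,0,0],0]]'

```text
time: 8.25
eef_pos: [562.7, 245.9, 338.9]
orientation: [[0.522, -0.853, -0.001], [-0.853, -0.522, -0.001], [0.0, 0.001, -1.0]]
force: [0.7, 0.0, -2.1]
grip_width: 24.4
grasp_force: 39.6
```

Emit:
move_arm --series '[[[0,0,-0.14],[0,0,0],0],[[0,0,-0.28],[0,0,0],0],[[0,0,-0.42],[0,0,0],0],[[0,0,-0.56],[0,0,0],0],[[0,0,-0.7],[0,0,0],0],[[0,0,-0.84],[0,0,0],0],[[0,0,-0.98],[0,0,0],0]]'

```text
time: 8.83
eef_pos: [562.7, 245.9, 338.9]
orientation: [[0.969, -0.249, -0.001], [-0.249, -0.969, -0.001], [-0.001, 0.001, -1.0]]
force: [0.9, 0.8, -2.0]
grip_width: 24.8
grasp_force: 39.6
```

Emit:
move_arm --series '[[[0,0,-0.12],[0,0,0],0],[[0,0,-0.2],[0,0,0],0],[[0,0,-0.23],[0,0,0],0],[[0,0,-0.23],[0,0,0],0],[[0,0,-0.23],[0,0,0],0]]'

```text
time: 9.25
eef_pos: [562.8, 246.5, 339.1]
orientation: [[0.997, -0.078, -0.0], [-0.078, -0.997, -0.0], [-0.0, 0.0, -1.0]]
force: [-0.1, 0.2, -1.4]
grip_width: 24.9
grasp_force: 39.6
```

```bash
python3 - <<'E'
from h import *
from crop import c
s=snap('scene','s4');b=snap('side','d4')
st=telemetry.state(); print(st['time'],st['eef_pos'],st['grip_width'],st['grasp_force'],st['force'],np.degrees(np.arctan2(st['orientation'][1,1],st['orientation'][0,1])))
print(st['qpos'].round(2))
g=lambda n:(np.clip(cv2.imread(f'pics/{n}.png')/255.,0,1)**.6*255).astype(np.uint8)
cv2.imwrite('pics/z4.png',np.hstack([c(g('s4'),300,110,133,180,3),c(g('d4'),80,100,133,180,3)]))
E
```

```text
9.35 [562.78046068 246.81591286 339.25054808] 24.366600491043013 39.59542311262339 [-0.03111138 -0.32589404 -1.70229211] -94.41939391818298
[ 0.73  0.21  0.05  0.   -1.41  0.76]
```

View pics/z4.png

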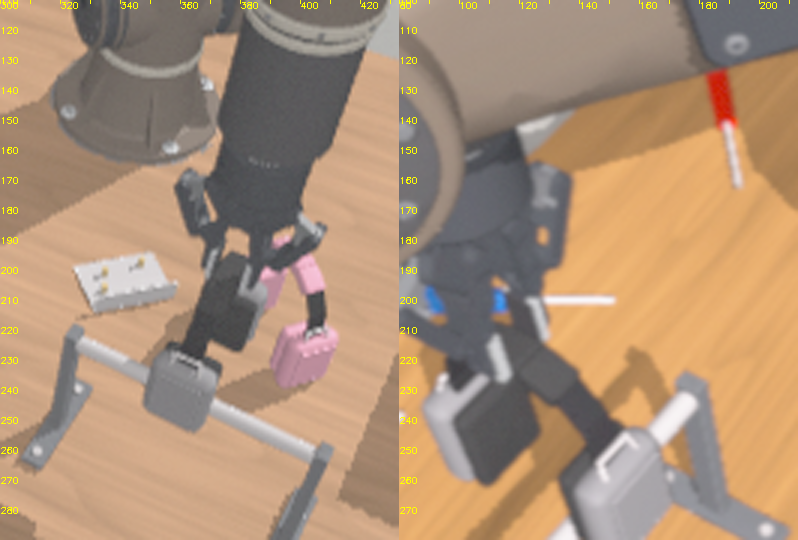

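The ear defenders hang upright and square. The bar, in scene (325,222) to (407,262), runs under the arch, with one cup on each side. Lowering to about 8 mm above contact, then looking at the force.

Emit:
move_arm --series '[[[0,0,0],[0,0,0.05],0],[[0,0,0],[0,0,0.15],0],[[0,0,0],[0,0,0.26],0],[[0,0,0],[0,0,0.37],0],[[0,0,0],[0,0,0.48],0],[[0,0,0],[0,0,0.59],0],[[0,0,0],[0,0,0.7],0],[[0,0,0],[0,0,0.77],0],[[0,0,0],[0,0,0.8],0],[[0,0,0],[0,0,0.8],0],[[0,0,0],[0,0,0.8],0]]'

```text
time: 10.27
eef_pos: [563.0, 247.2, 179.5]
orientation: [[0.997, -0.075, 0.0], [-0.075, -0.997, -0.0], [0.0, 0.0, -1.0]]
force: [-0.1, 0.9, -1.5]
grip_width: 24.8
grasp_force: 39.6
```

Emit:
move_arm --series '[[[0,0,0],[0,0,0.01],0],[[0,0,0],[0,0,0.02],0],[[0,0,0],[0,0,0.025],0],[[0,0,0],[0,0,0.03],0],[[0,0,0],[0,0,0.03],0]]'

```text
time: 10.68
eef_pos: [562.7, 247.1, 173.4]
orientation: [[0.997, -0.075, 0.0], [-0.075, -0.997, 0.0], [0.0, -0.0, -1.0]]
force: [0.0, -0.0, -1.9]
grip_width: 24.9
grasp_force: 39.6
```

```bash
python3 - <<'E'
from h import *
from crop import c
s=snap('scene','s5');b=snap('side','d5')
st=telemetry.state(); print(st['time'],st['eef_pos'],st['grip_width'],st['grasp_force'],st['force'],st['torque'])
g=lambda n:(np.clip(cv2.imread(f'pics/{n}.png')/255.,0,1)**.6*255).astype(np.uint8)
cv2.imwrite('pics/z5.png',np.hstack([c(g('s5'),300,170,133,150,3),c(g('d5'),80,170,133,150,3)]))
E
```

```text
10.7833 [562.79556589 247.10211914 173.43615815] 24.50687151919101 39.60118029965088 [ 0.55118705  1.0970708  -1.60281202] [ 0.02361198 -0.05331834 -0.00412425]
```

View pics/z5.png

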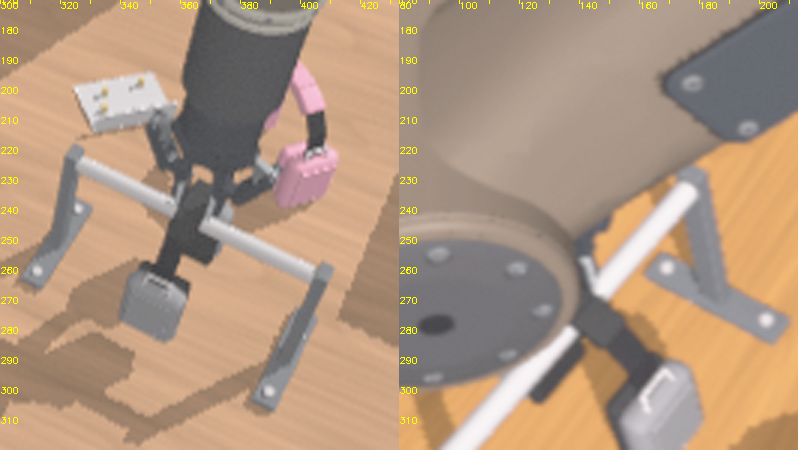

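The bar now runs under the crown with one cup on each side, and there's no contact yet. Easing down the last millimetres.

Emit:
move_arm --series '[[[0,0,0],[0,0,0.005],0],[[0,0,0],[0,0,0.01],0],[[0,0,0],[0,0,0.01],0]]'

```text
time: 11.03
eef_pos: [562.7, 247.1, 171.1]
orientation: [[0.997, -0.075, -0.0], [-0.075, -0.997, -0.0], [-0.0, 0.0, -1.0]]
force: [0.0, 0.2, -2.3]
grip_width: 24.9
grasp_force: 39.6
```

Emit:
move_arm --series '[[[0,0,0],[0,0,0.005],0],[[0,0,0],[0,0,0.0075],0],[[0,0,0],[0,0,0.0075],0]]'

```text
time: 11.28
eef_pos: [562.8, 247.1, 170.9]
orientation: [[0.997, -0.075, 0.001], [-0.075, -0.997, 0.0], [0.001, -0.0, -1.0]]
force: [-3.4, -0.1, 6.4]
grip_width: 24.6
grasp_force: 40.5
```

Contact with the bar shows as +6 to 8 N. Releasing, then rising.

Emit:
move_arm --series '[[[0,0,0],[0,0,0],0.4],[[0,0,0],[0,0,0],0.5],[[0,0,0],[0,0,0],0.7],[[0,0,0],[0,0,0],1],[[0,0,0],[0,0,0],1],[[0,0,0],[0,0,0],1],[[0,0,0],[0,0,0],1],[[0,0,0],[0,0,0],1]]'

```text
time: 11.95
eef_pos: [562.8, 247.1, 169.7]
orientation: [[0.997, -0.075, -0.0], [-0.075, -0.997, -0.0], [-0.0, 0.0, -1.0]]
force: [1.2, -0.6, 0.2]
grip_width: 84.9
grasp_force: 0.0
```

Emit:
move_arm --series '[[[0,0,0],[0,0,-0.05],1],[[0,0,0],[0,0,-0.15],1],[[0,0,0],[0,0,-0.3],1],[[0,0,0],[0,0,-0.45],1],[[0,0,0],[0,0,-0.6],1],[[0,0,0],[0,0,-0.75],1],[[0,0,0],[0,0,-0.8],1],[[0,0,0],[0,0,-0.8],1],[[0,0,0],[0,0,-0.8],1],[[0,0,0],[0,0,-0.8],1],[[0,0,0],[0,0,-0.8],1],[[0,0,0],[0,0,-0.8],1]]'

```text
time: 12.95
eef_pos: [562.4, 246.9, 328.7]
orientation: [[0.997, -0.075, -0.002], [-0.075, -0.997, -0.001], [-0.001, 0.001, -1.0]]
force: [0.0, 0.9, -0.1]
grip_width: 85.2
grasp_force: 0.0
```

```bash
python3 - <<'E'
from h import *
from crop import c
s=snap('scene','s6');w=snap('wrist','w6')
st=telemetry.state(); print(st['time'],st['eef_pos'],st['grip_width'],st['force'])
g=lambda n:(np.clip(cv2.imread(f'pics/{n}.png')/255.,0,1)**.6*255).astype(np.uint8)
cv2.imwrite('pics/z6.png',np.hstack([c(g('s6'),210,150,200,180,2),cv2.resize(g('w6'),(400,300))[:, :].copy() if 0 else np.pad(cv2.resize(g('w6'),(400,300)),((0,60),(0,0),(0,0)))]))
E
```

```text
13.05 [562.59187826 246.97539643 328.98003407] 85.71007374666752 [-0.41839879  0.53620039  0.28652248]
```

View pics/z6.png

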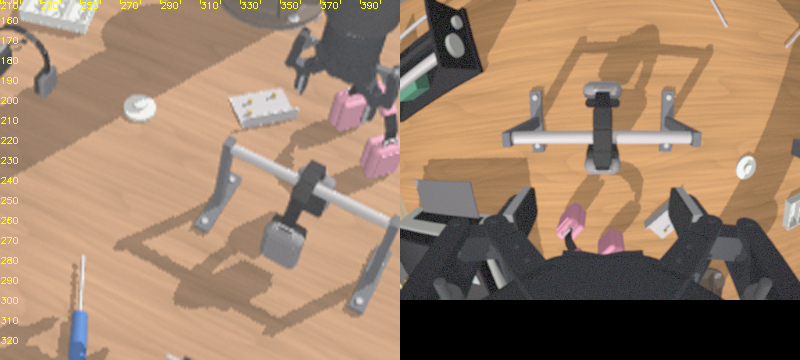

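The ear defenders hang square across the bar, mid-span, with a cup on each side. The gripper is clear and the headset hasn't moved. I'll wait a second, check that they're still and upright, then hand in.

Emit:
move_arm --series '[[[0,0,0],[0,0,0],1],[[0,0,0],[0,0,0],1],[[0,0,0],[0,0,0],1],[[0,0,0],[0,0,0],1],[[0,0,0],[0,0,0],1],[[0,0,0],[0,0,0],1],[[0,0,0],[0,0,0],1],[[0,0,0],[0,0,0],1],[[0,0,0],[0,0,0],1],[[0,0,0],[0,0,0],1]]'

```text
time: 13.88
eef_pos: [562.8, 247.1, 329.8]
orientation: [[0.997, -0.075, 0.0], [-0.075, -0.997, 0.0], [0.0, -0.0, -1.0]]
force: [0.2, -0.2, 0.1]
grip_width: 85.4
grasp_force: 0.0
```

```bash
python3 - <<'E'
from h import *
o=pickle.load(open('pics/w6.pkl','rb')); w=snap('wrist','w7'); a=snap('scene','s7'); p=pickle.load(open('pics/s6.pkl','rb')); s0=pickle.load(open('pics/scene0.pkl','rb'))
d=lambda A,B:cv2.absdiff(A['frame'],B['frame']).max(2)
print('scene diff',(d(a,p)[225:290,330:380]>30).sum(),'wrist diff',(d(w,o)[95:225,225:290]>30).sum())
# expected bracket pixels if upright, centred (crown z 165 -> brackets z 119, +-64.5 across)
u=np.array([np.sin(np.radians(85.6)),-np.cos(np.radians(85.6)),0]);c=np.array([562.6,247.3,122])
print([proj(w,c+k*64.5*u,True).round(1).tolist() for k in(-1,1)])
g=w['frame'].astype(int); m=(g.min(2)>150); m[:100]=0;m[225:]=0; m[:,:240]=0;m[:,285:]=0; n,_,st,ce=cv2.connectedComponentsWithStats(m.astype(np.uint8)); print([(st[i,4],ce[i].round(1).tolist()) for i in range(1,n) if st[i,4]>5])
E
```

```text
scene diff 0 wrist diff 43
[[258.7, 219.6], [259.0, 115.4]]
[(np.int32(15), [250.2, 115.8]), (np.int32(78), [242.9, 177.5]), (np.int32(81), [280.9, 177.7])]
```

```bash
python3 -c "
from plant import ticket
print(ticket.close_job())"
```

```text
the job is handed in; nothing more can be done
None
```

The ear defenders hang freely and at rest over the middle of the bar, square, with one cup on each side; the headset was not touched, and the job was handed in at about 14 s (no verdict was returned).

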